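# Find the thread hand of a gas bottle cap and hold the cap off

## Robot

A 6-joint arm with a two-finger parallel gripper is mounted at the origin on a cart in front of the work surface, level with it; the furniture and walls round the work are solid. World frame = base frame: x ahead of the robot, y to its left, z up, the work surface at z = 0. Lengths are in mm, angles in rad, forces in N, time in s.
With the tool pointing down it reaches from about 300 to 775 mm from the base axis. Payload 14.6 kg.
Tool frame: the origin (TCP) lies between the finger pads; the fingertips stand 17 mm ahead of it and the grasp point (between the pads) lies 2 mm behind it (manip.tip_reach is the distance from the TCP to the fingertips, in mm); z points along the fingers, y is the line along which they close (so a half turn about z gives the same grasp; the last joint's range is limited). The gripper opens to 94 mm and grips with 3 to 60 N. Pads are 16 mm wide; open, the fingers measure 119 mm over their backs; the gripper's body (75 mm by 177 mm) begins 78 mm behind the grasp point.
Start: joints at [-1.224, 0.3, 1.521, -0, 1.321, -0.067], TCP at [221.142, -503.573, 222.446] pointing down, gripper open.
Joint ranges: [-3.03, 3.03], [-0.79, 2.21], [0.23, 2.52], [-1.04, 4.18], [0, 3.07], [-2.55, 2.55]. Speed limits (rad/s): [2.22, 2.22, 2.57, 3.14, 3.14, 3.14].

## Interface

Orientations are given as [roll, pitch, yaw] about the fixed x, y, z axes, in that order (R = Rz(yaw) Ry(pitch) Rx(roll)).
In Python, from cell import manip, viewer gives the robot as it stands.
- The arm moves only by the tool apply_moves, never from a script. Its argument "moves" is a list of rows, each a list of 3 entries, a list of its own where there are three numbers: the shift along the tool's x, y, z each as a share of 0.25 m, from -1 to 1, then the turn, a rotation vector about the tool's x, y, z each as a share of pi rad, from -1 to 1, then the closure, from 0 (fully open) to 1 (shut). In form: [[[dx, dy, dz], [wx, wy, wz], grip], ...]. A call has 1 to 12 rows; each row is the pose to reach, as a shift and turn from the pose commanded when the call began, along the tool's axes at that moment, turning the shorter way round; what a row does not reach only later rows make up. A row lasts 1/12 s, in which the tool goes at most 41.7 mm and 7.16 degrees, less where a joint would pass 70% of its speed; a pose out of reach is approached as far as the arm can. A call with a number of a shift or a turn outside -1 to 1 is refused whole. A call with a gripper value outside its range is refused whole. The fingers move at their own pace and stop on an object; "squeeze" is the grip in N (left out, the last holds). Time passes only in rows, so rows that repeat a pose let the fingers close. It gives the time, the measured TCP pose, the force, the opening and the grip force at its end, in the units of the state.
- manip.read_state(): the state, without advancing time (a new reading comes with each control period).
- viewer.camera(name): name is "scene" or "top" or "wrist"; returns the picture (420x560x3 uint8, blue, green, red); there is no depth.
- viewer.camera_info(name): a dict with "camera_matrix" (3x3 intrinsics, pixels), "k1" (the pictures are not rectified: a ray, as slopes to the right and down, at radius r is drawn at 1 + k1 r^2 times it, then the intrinsics apply), "R" (3x3) and "t" (3): a world point X has camera coordinates R X + t. Camera axes: x right, y down, z forward; pixel columns grow to the right and rows downward; lengths in mm; the calibration is good to about 2 mm. A picture is of the moment at which its call begins: read the wrist's pose just before it. camera_info takes no time and is no camera call; for the wrist camera it gives the pose at the moment of the call.
- manip.sign_off(): hands the job in; it is judged then, once.
The state is a dict: "clock": time; "joints": joint angles; "qd": joint speeds; "effort": joint torques, N m; "eef_pos": TCP position; "eef_rot": TCP orientation; "wrist_force": force on the tool from outside, world axes, zero at the start; "moment": the same for the moment, N m; "finger_gap": finger opening in mm; "finger_force": force on a finger pad.
Only numpy, scipy, OpenCV 4.12 (cv2) and the standard library are available. Lean on these libraries where they do the work, as an engineer would, in place of code of your own. Each camera call takes 0.05 s, during which the arm holds its last target. There are 200 camera calls.

## Task

Take the protective cap off the small drinks-gas bottle that is bolted to the counter. Its short thread may be right- or left-handed and that cannot be seen, so try loosening it one way and, if it jams, the other; then lift the cap straight off and finish still holding it upright in the gripper, straight above the bottle and about 10 cm higher than where it sat. Leave the salt shaker, glue bottle and toothpick glass beside it as they stand.

Things in the scene. Friction and masses are not known exactly. Their poses are not given: they have to be found in the camera images.
- cap_grip (a point): On the axis of the bottle's round ribbed grey cap at grip height, 34 mm above the cap's lower edge, 12 mm below its flat top. The cap is 54 mm in diameter, 46 mm high, 0.06 kg, and can be gripped from above at any yaw. z is its axis (up); x runs along the low ridge (30 x 5 mm, 3 mm high) on its top, at the start within 0.1 rad of the bottle's x.
- cap: The same cap; origin on its axis at the lower edge. One way (hidden, varies) it jams after 0.05 to 0.3 rad; the other way it turns freely to a stop about 1.2 rad from the bottle's x axis. From 0.75 rad on it comes straight off, but drags while it is pressed hard on that stop (ease back 0.1 to 0.2 rad first). It does not rise while turning. Not loosened, it lifts 1 to 2 mm and catches. Raised 20 mm it clears the neck.
- bottle_shoulder (a point): Centre of the flat shoulder of the steel gas bottle, on its axis, 120 mm above the counter; the seated cap's lower edge rests on it. z is up, x and y are parallel to the edges of its square foot (100 x 100 x 10 mm, bolted down: the bottle cannot move). Bottle 68 mm in diameter. Inside the cap a neck 42 mm in diameter and 18 mm high stands on the shoulder.
- salt_shaker: Glass salt shaker with steel cap, 42 mm diameter, 85 mm high, standing beside the bottle; origin at the centre of its underside. A bystander.
- glue_bottle: Slim glue bottle, 27 mm diameter, 102 mm high, standing beside the bottle; origin at the centre of its underside. A bystander.
- toothpicks: Glass of toothpicks, 56 mm diameter, 94 mm high, standing behind the bottle; origin at the centre of its underside. A bystander.
Not all that is in view belongs to the job. Leave any red or turquoise look-alike of the cap alone.

How it is judged:
By the outcome, as a careful person would: the job done as asked, in the order asked, and still so for the second after the job is handed in, while the arm keeps its last pose, push and grip.
It also fails if it takes over 42 s, if anything falls off the work surface, if the arm or the gripper's body presses on something with over 40 N, if the wrist force passes 120 N, or if a joint passes its speed limit or range.

## Working session

There is one attempt and no reset: what is moved stays moved. The work goes in short steps, Python scripts to look and compute and a tool call to move; the robot and the scene stay as the last step left them, time stands still between calls to the robot, and variables do not carry over. Pictures are saved under pics/ and viewed, at most 10 in all, crops included, and the job is handed in when it is done.

Besides the shell and the picture viewer there is one more tool, called after ">>>" in YAML: its name, and indented under it one key for each argument. apply_moves: Moves the arm, as the interface text tells. Shift numbers are shares of 0.25 m and turn numbers shares of pi rad, none past 1 either way. Its arguments: {"type":"object","properties":{"moves":{"type":"array"},"squeeze":{"type":"number"}},"required":["moves"]}

```bash
mkdir -p pics; ls; python3 - <<'E'
from cell import manip, viewer
import cv2, numpy as np
print(manip.read_state())
for n in ("scene","top"):
    i=viewer.camera_info(n); print(n,i)
    cv2.imwrite(f"pics/{n}0.png",viewer.camera(n))
E
```

```text
pics
{'clock': 0.0, 'joints': array([-1.22360755e+00,  3.00522139e-01,  1.52159009e+00,  7.30425546e-06,
        1.32068251e+00, -6.65926906e-02]), 'qd': array([-8.37520688e-04,  1.72265228e-03, -1.70747068e-03,  7.80315714e-05,
       -6.67193500e-04, -1.60903311e-03]), 'effort': array([ 9.95276991e-05, -5.31810737e+01, -3.52738774e+01,  7.08598411e-02,
        2.44068395e-02, -1.11511808e-04]), 'eef_pos': array([ 221.06092078, -503.35406175,  221.85450688]), 'eef_rot': array([-3.14039370e+00, -8.70499570e-05,  4.13779607e-01]), 'wrist_force': array([-0.00280822, -0.00234436,  0.24983661]), 'moment': array([-0.04499245, -0.00810643,  0.01256609]), 'finger_force': 0.0, 'finger_gap': 93.94899136912942}
scene {'camera_matrix': array([[513.08410899,   0.        , 276.26453946],
       [  0.        , 513.08410899, 209.08333196],
       [  0.        ,   0.        ,   1.        ]]), 'k1': -0.052415224201126966, 'R': array([[ 0.69807615, -0.71593947,  0.01097122],
       [-0.29982408, -0.30618899, -0.90352301],
       [ 0.65022705,  0.62743843, -0.42839912]]), 't': array([-269.64812003,  334.59938683,  508.33942457])}
top {'camera_matrix': array([[488.03473469,   0.        , 286.32308244],
       [  0.        , 488.03473469, 206.15111317],
       [  0.        ,   0.        ,   1.        ]]), 'k1': -0.15334310280982053, 'R': array([[-0.02725766, -0.99958078, -0.00976121],
       [-0.99612347,  0.02797779, -0.08339832],
       [ 0.08363646,  0.00745013, -0.99646848]]), 't': array([170.07494611, 563.14372074, 900.65594336])}
```

View pics/scene0.png

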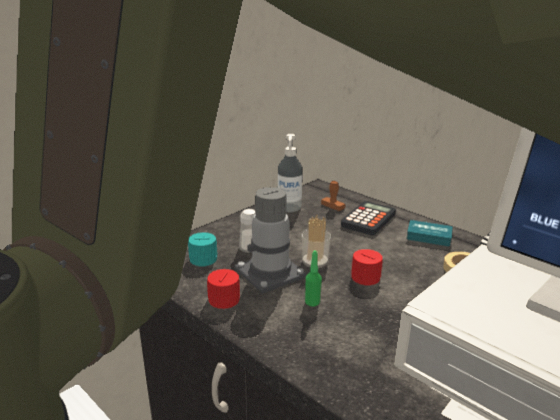

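View pics/top0.png

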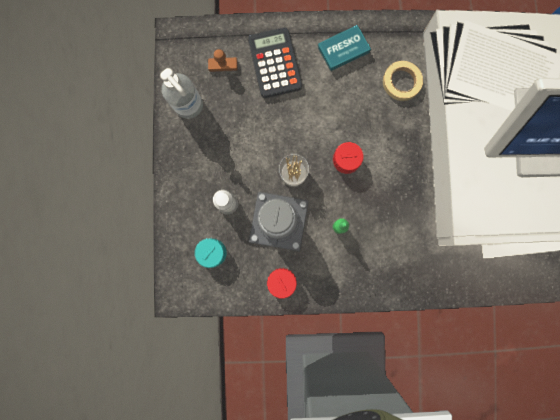

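The top view shows four candidates: the grey cap on the bolted bottle at about (277,216), a turquoise one at (209,253), and red ones at (281,283) and (348,157). I choose the grey one. The bystanders are the salt shaker (224,201), toothpicks (293,169) and glue bottle (341,226).

```bash
cat > h.py <<'E'
import numpy as np, cv2
def at_z(i,u,v,z):
    K=i["camera_matrix"]; d=np.array([(u-K[0,2])/K[0,0],(v-K[1,2])/K[1,1]]); s=d.copy()
    for _ in range(30): s=d/(1+i["k1"]*(s@s))
    r=i["R"].T@np.array([*s,1]); c=-i["R"].T@i["t"]
    return c+r*(z-c[2])/r[2]
def proj(i,X):
    x=i["R"]@np.asarray(X,float)+i["t"]; s=x[:2]/x[2]; s=s*(1+i["k1"]*(s@s)); K=i["camera_matrix"]
    return s*[K[0,0],K[1,1]]+[K[0,2],K[1,2]]
E
python3 - <<'E'
from cell import viewer
from h import *
i=viewer.camera_info("top"); s=viewer.camera_info("scene")
for n,u,v,z in (("cap",277,216,166),("salt",224,200,85),("glue",341,225,102),("tooth",293,169,94),("red1",281,283,40),("tq",209,253,40),
  ("bolt",263,196,14),("bolt",304,204,14),("bolt",254,239,14),("bolt",296,243,14)):
    X=at_z(i,u,v,z); print(n,X.round(1),np.hypot(*X[:2]).round(), "scene px",proj(s,X).round())
im=cv2.imread("pics/top0.png")[170:270,210:350]
cv2.imwrite("pics/crop.png",cv2.resize(im,None,fx=5.5,fy=5.5,interpolation=cv2.INTER_CUBIC))
E
```

```text
cap [540.3 168.7 166. ] 566.0 scene px [270. 192.]
salt [576.6 264.5  85. ] 634.0 scene px [248. 211.]
glue [525.7  60.1 102. ] 529.0 scene px [310. 249.]
tooth [627.2 140.3  94. ] 643.0 scene px [313. 219.]
red1 [424.3 168.   40. ] 456.0 scene px [221. 279.]
tq [482.9 300.5  40. ] 569.0 scene px [200. 241.]
bolt [589.3 198.8  14. ] 622.0 scene px [276. 252.]
bolt [571.7 120.5  14. ] 584.0 scene px [300. 270.]
bolt [507.3 217.9  14. ] 552.0 scene px [238. 264.]
bolt [497.5 138.   14. ] 516.0 scene px [264. 282.]
```

View pics/crop.png

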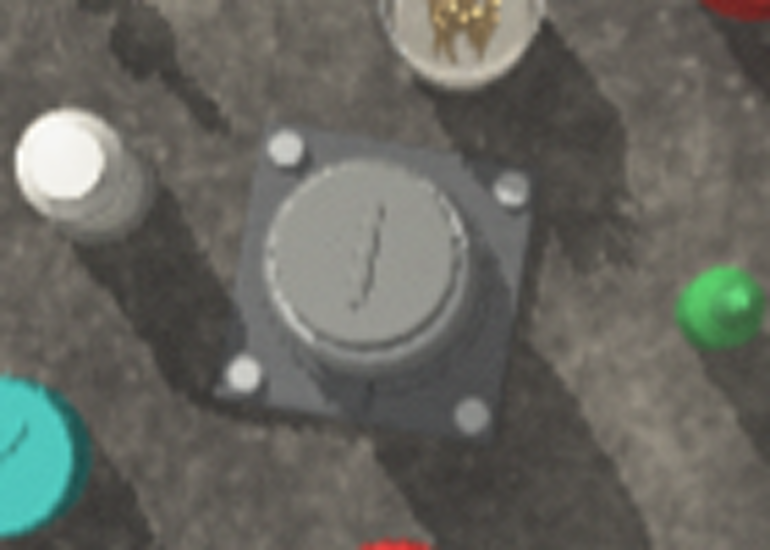

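The crop confirms the choice: the grey ribbed cap, with its ridge, sits on the bolted square foot, centred at crop (364,253), which is top pixel (276,216). The bolt centre (541,169) agrees with the cap at (540,169), and the bottle's x is at about -0.2 rad. I'll go round the register in an arc at a small radius.

>>> apply_moves:
  moves:
    - [[0.66, -0.73, -0.15], [0, 0, -0.25], 0]
    - [[0.66, -0.73, -0.15], [0, 0, -0.25], 0]
    - [[0.66, -0.73, -0.15], [0, 0, -0.25], 0]
    - [[0.66, -0.73, -0.15], [0, 0, -0.25], 0]
    - [[0.66, -0.73, -0.15], [0, 0, -0.25], 0]
    - [[0.66, -0.73, -0.15], [0, 0, -0.25], 0]
    - [[0.66, -0.73, -0.15], [0, 0, -0.25], 0]
    - [[0.66, -0.73, -0.15], [0, 0, -0.25], 0]
    - [[0.66, -0.73, -0.15], [0, 0, -0.25], 0]

```text
clock: 0.85
eef_pos: [298.8, -270.2, 259.9]
eef_rot: [3.142, 0.0, 1.198]
wrist_force: [-0.5, -0.5, 0.5]
finger_gap: 94.0
finger_force: 0.0
```

```bash
cat > go.py <<'E'
import sys,numpy as np
from cell import manip
from scipy.spatial.transform import Rotation as Ro
s=manip.read_state(); R=Ro.from_euler("xyz",s["eef_rot"])
print(s["clock"],s["eef_pos"].round(1),s["eef_rot"].round(3),s["joints"].round(2),"gap",round(s["finger_gap"],1),round(s["finger_force"],1),s["wrist_force"].round(1),s["moment"].round(2))
a=sys.argv[1:]
while a:
    X=np.array(list(map(float,a[:3]))); y=float(a[3]); a=a[4:]
    print((R.inv().apply(X-s["eef_pos"])/250).round(4),((R.inv()*Ro.from_euler("xyz",[np.pi,0,y])).as_rotvec()/np.pi).round(4))
E
python3 go.py 340 -100 260 1.874 540.5 169.5 260 1.874
```

```text
0.85 [ 298.8 -270.2  259.9] [3.142 0.    1.198] [-0.83 -0.07  1.84 -0.    1.37 -0.45] gap 94.0 0.0 [-0.5 -0.5  0.5] [-0.06 -0.05 -0.04]
[ 6.941e-01 -9.470e-02 -5.000e-04] [-0.000e+00  1.000e-04 -2.152e-01]
[ 1.9902e+00  2.5960e-01 -7.0000e-04] [-0.000e+00  1.000e-04 -2.152e-01]
```

>>> apply_moves:
  moves:
    - [[0.69, -0.09, 0], [0, 0, -0.215], 0]
    - [[0.69, -0.09, 0], [0, 0, -0.215], 0]
    - [[0.69, -0.09, 0], [0, 0, -0.215], 0]
    - [[0.69, -0.09, 0], [0, 0, -0.215], 0]
    - [[0.69, -0.09, 0], [0, 0, -0.215], 0]
    - [[0.69, -0.09, 0], [0, 0, -0.215], 0]
    - [[0.99, 0, 0], [0, 0, -0.215], 0]
    - [[0.99, 0, 0], [0, 0, -0.215], 0]

```text
clock: 1.52
eef_pos: [389.4, -40.2, 259.8]
eef_rot: [3.142, 0.0, 1.868]
wrist_force: [1.7, -0.5, 0.2]
finger_gap: 94.2
finger_force: 0.0
```

```bash
python3 go.py 480 150 260 1.874 540.5 169.5 260 1.874
```

```text
1.5167 [389.4 -40.2 259.8] [3.142 0.    1.868] [-0.2  -0.1   1.87 -0.    1.37 -0.49] gap 94.2 0.0 [ 1.7 -0.5  0.2] [-0.09 -0.17 -0.05]
[ 0.6214  0.5691 -0.0009] [ 0.      0.0001 -0.002 ]
[ 0.6252  0.8234 -0.0009] [ 0.      0.0001 -0.002 ]
```

>>> apply_moves:
  moves:
    - [[0.625, 0.823, 0], [0, 0, 0], 0]
    - [[0.625, 0.823, 0], [0, 0, 0], 0]
    - [[0.625, 0.823, 0], [0, 0, 0], 0]
    - [[0.625, 0.823, 0], [0, 0, 0], 0]
    - [[0.625, 0.823, 0], [0, 0, 0], 0]
    - [[0.625, 0.823, 0], [0, 0, 0], 0]
    - [[0.625, 0.823, 0], [0, 0, 0], 0]
    - [[0.625, 0.823, 0], [0, 0, 0], 0]
    - [[0.625, 0.823, 0], [0, 0, 0], 0]

```text
clock: 2.27
eef_pos: [538.4, 169.9, 258.9]
eef_rot: [-3.14, 0.0, 1.873]
wrist_force: [-0.9, -0.0, -0.1]
finger_gap: 94.3
finger_force: 0.0
```

```bash
python3 - <<'E'
from cell import manip,viewer
from h import *
i=viewer.camera_info("wrist"); im=viewer.camera("wrist")
np.save("w1.npy",i,allow_pickle=True)
cv2.imwrite("pics/w1.png",im)
print(i, proj(i,[540.5,169.5,166]))
E
python3 go.py 540.5 169.5 152 1.874
```

```text
{'camera_matrix': array([[364.06347044,   0.        , 280.72443451],
       [  0.        , 364.06347044, 205.62321556],
       [  0.        ,   0.        ,   1.        ]]), 'k1': 0.001195905537602446, 'R': array([[ 0.954744  ,  0.29741403, -0.00296527],
       [ 0.28737751, -0.91986366,  0.26695507],
       [ 0.07666854, -0.2557259 , -0.96370442]]), 't': array([-563.77231682,  -34.92284863,  428.59296489])} [283.7086947  217.63849664]
2.3167 [538.2 169.5 259.5] [-3.141  0.     1.872] [ 0.24  0.31  1.43 -0.    1.41 -0.06] gap 94.0 0.0 [ 0.7 -0.3  0.7] [ 0.01 -0.11  0.01]
[-0.0028  0.0094  0.43  ] [-0.0003  0.     -0.0005]
```

View pics/w1.png

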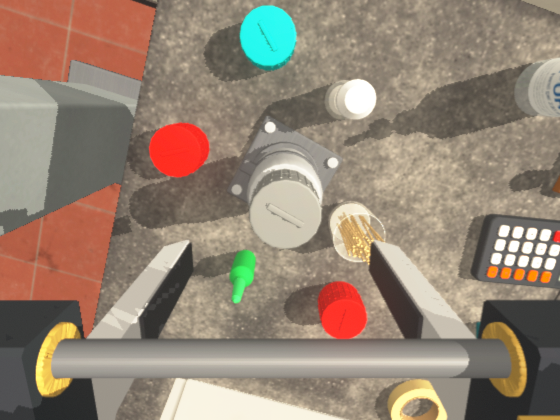

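The wrist view shows the grey cap's top centred at about (286,212) and its ridge from (266,206) to (304,222). The glue bottle and toothpicks are clear of the fingers' paths at this height.

```bash
python3 - <<'E'
from h import *
i=np.load("w1.npy",allow_pickle=True).item()
im=cv2.imread("pics/w1.png")
for u,v in ((286,212),(250,210),(322,210),(286,174),(286,248)): print(at_z(i,u,v,166).round(1))
a,b=at_z(i,266,206,169),at_z(i,304,222,169); d=b-a; print("ridge mid",((a+b)/2).round(1),np.linalg.norm(d),np.arctan2(d[1],d[0]))
B=[at_z(i,u,v,14) for u,v in((270,127),(332,162),(237,189))]; print(np.round(B,1),(B[1]+B[2])/2)
for p,q in((0,1),(0,2)): e=B[q]-B[p]; print(np.arctan2(e[1],e[0]),np.linalg.norm(e))
t=viewer=None
E
```

```text
[540.8 174.1 166. ]
[515.3 167.7 166. ]
[565.4 183.4 166. ]
[532.3 200.9 166. ]
[549.3 147.3 166. ]
ridge mid [540.4 173.3 169. ] 29.99364848587902 -0.11103331048989791
[[510.1 218.9  14. ]
 [587.6 202.8  14. ]
 [494.1 141.2  14. ]] [540.85074615 172.00347025  14.        ]
-0.20460178805053547 79.1744178726295
-1.7728205272438269 79.38417724467222
```

>>> apply_moves:
  moves:
    - [[0.005, 0.0115, 0.1], [0, 0, 0], 0]
    - [[0.005, 0.0115, 0.2], [0, 0, 0], 0]
    - [[0.005, 0.0115, 0.28], [0, 0, 0], 0]
    - [[0.005, 0.0115, 0.35], [0, 0, 0], 0]
    - [[0.005, 0.0115, 0.4], [0, 0, 0], 0]
    - [[0.005, 0.0115, 0.43], [0, 0, 0], 0]
    - [[0.005, 0.0115, 0.43], [0, 0, 0], 0]
    - [[0.005, 0.0115, 0.43], [0, 0, 0], 0]

```text
clock: 2.98
eef_pos: [540.8, 172.4, 153.2]
eef_rot: [3.141, 0.0, 1.873]
wrist_force: [-0.8, 0.5, 0.2]
finger_gap: 93.8
finger_force: 0.0
```

```bash
python3 go.py 540.6 171.5 152 1.874; python3 - <<'E'
from cell import viewer
from h import *
cv2.imwrite("pics/w2.png",viewer.camera("wrist"))
E
```

```text
2.9833 [540.8 172.4 153.2] [3.141 0.    1.873] [ 0.24  0.4   1.55 -0.    1.19 -0.06] gap 93.8 0.0 [-0.8  0.5  0.2] [-0.03 -0.18  0.05]
[-0.0031 -0.0016  0.0048] [ 0.0002  0.     -0.0002]
```

View pics/w2.png

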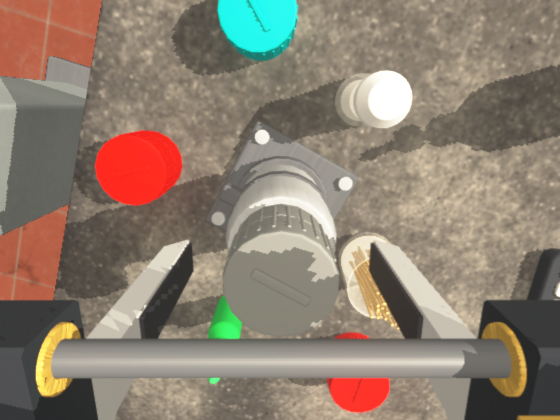

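The cap (centre about (281,283)) lies centred between the open pads. Closing now.

>>> apply_moves:
  moves:
    - [[0, 0, 0], [0, 0, 0], 1]
    - [[0, 0, 0], [0, 0, 0], 1]
    - [[0, 0, 0], [0, 0, 0], 1]
    - [[0, 0, 0], [0, 0, 0], 1]
    - [[0, 0, 0], [0, 0, 0], 1]
    - [[0, 0, 0], [0, 0, 0], 1]
    - [[0, 0, 0], [0, 0, 0], 1]
    - [[0, 0, 0], [0, 0, 0], 1]
    - [[0, 0, 0], [0, 0, 0], 1]
    - [[0, 0, 0], [0, 0, 0], 1]
  squeeze: 40

```text
clock: 3.87
eef_pos: [540.7, 173.2, 152.5]
eef_rot: [3.142, -0.0, 1.875]
wrist_force: [0.6, 0.0, 0.7]
finger_gap: 53.5
finger_force: 40.0
```

```bash
python3 go.py
```

```text
3.8667 [540.7 173.2 152.5] [ 3.142 -0.     1.875] [ 0.25  0.4   1.55  0.    1.19 -0.06] gap 53.5 40.0 [0.6 0.  0.7] [ 0.01 -0.08 -0.02]
```

>>> apply_moves:
  moves:
    - [[0, 0, 0], [0, 0, -0.01], 1]
    - [[0, 0, 0], [0, 0, -0.02], 1]
    - [[0, 0, 0], [0, 0, -0.03], 1]
    - [[0, 0, 0], [0, 0, -0.04], 1]
    - [[0, 0, 0], [0, 0, -0.04], 1]

```text
clock: 4.28
eef_pos: [540.7, 173.2, 152.5]
eef_rot: [3.141, 0.0, 2.002]
wrist_force: [-0.4, -0.7, -0.1]
finger_gap: 53.6
finger_force: 40.0
```

```bash
python3 go.py
```

```text
4.2833 [540.7 173.2 152.5] [3.141 0.    2.002] [ 0.25  0.4   1.55 -0.    1.19 -0.19] gap 53.6 40.0 [-0.4 -0.7 -0.1] [-0.06 -0.05 -0.03]
```

>>> apply_moves:
  moves:
    - [[0, 0, 0], [0, 0, -0.015], 1]
    - [[0, 0, 0], [0, 0, -0.03], 1]
    - [[0, 0, 0], [0, 0, -0.045], 1]
    - [[0, 0, 0], [0, 0, -0.06], 1]
    - [[0, 0, 0], [0, 0, -0.06], 1]

```text
clock: 4.7
eef_pos: [540.5, 172.9, 152.4]
eef_rot: [-3.141, -0.0, 2.189]
wrist_force: [-1.9, -1.4, 1.8]
finger_gap: 53.1
finger_force: 40.0
```

```bash
python3 go.py
```

```text
4.7 [540.5 172.9 152.4] [-3.141 -0.     2.189] [ 0.25  0.4   1.55  0.    1.19 -0.37] gap 53.1 40.0 [-1.9 -1.4  1.8] [-0.42  0.39 -1.  ]
```

The moment rose to 1 Nm after about 0.25–0.3 rad, so it's jammed this way. Reversing.

>>> apply_moves:
  moves:
    - [[0, 0, 0], [0, 0, 0.02], 1]
    - [[0, 0, 0], [0, 0, 0.05], 1]
    - [[0, 0, 0], [0, 0, 0.08], 1]
    - [[0, 0, 0], [0, 0, 0.11], 1]
    - [[0, 0, 0], [0, 0, 0.14], 1]
    - [[0, 0, 0], [0, 0, 0.17], 1]
    - [[0, 0, 0], [0, 0, 0.2], 1]
    - [[0, 0, 0], [0, 0, 0.2], 1]

```text
clock: 5.37
eef_pos: [540.7, 173.3, 152.5]
eef_rot: [3.141, -0.0, 1.554]
wrist_force: [0.4, 1.0, 0.5]
finger_gap: 53.5
finger_force: 40.0
```

```bash
python3 go.py
```

```text
5.3667 [540.7 173.3 152.5] [ 3.141 -0.     1.554] [0.25 0.4  1.55 0.   1.19 0.26] gap 53.5 40.0 [0.4 1.  0.5] [ 0.07 -0.03 -0.01]
```

>>> apply_moves:
  moves:
    - [[0, 0, 0], [0, 0, 0.03], 1]
    - [[0, 0, 0], [0, 0, 0.06], 1]
    - [[0, 0, 0], [0, 0, 0.09], 1]
    - [[0, 0, 0], [0, 0, 0.12], 1]
    - [[0, 0, 0], [0, 0, 0.15], 1]
    - [[0, 0, 0], [0, 0, 0.18], 1]
    - [[0, 0, 0], [0, 0, 0.18], 1]

```text
clock: 5.95
eef_pos: [540.7, 173.2, 152.5]
eef_rot: [3.141, -0.0, 0.992]
wrist_force: [0.0, -0.0, 0.9]
finger_gap: 53.5
finger_force: 40.0
```

```bash
python3 go.py; python3 - <<'E'
from cell import viewer
from h import *
i=viewer.camera_info("wrist"); np.save("w3.npy",i,allow_pickle=True)
cv2.imwrite("pics/w3.png",viewer.camera("wrist"))
E
```

```text
5.95 [540.7 173.2 152.5] [ 3.141 -0.     0.992] [0.25 0.4  1.55 0.   1.19 0.82] gap 53.5 40.0 [ 0.  -0.   0.9] [ 0.06 -0.02 -0.  ]
```

View pics/w3.png

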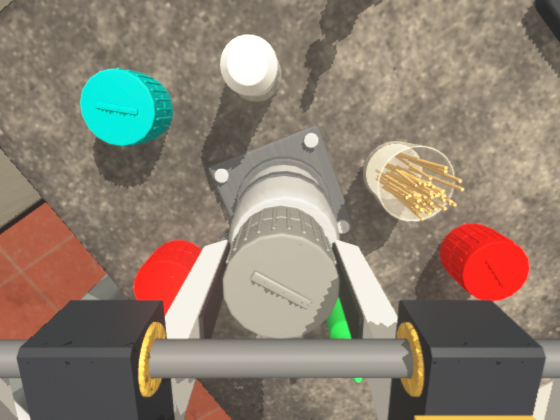

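The cap turned with the gripper: its ridge runs from (253,273) to (311,306). I'll measure it.

```bash
python3 - <<'E'
from h import *
i=np.load("w3.npy",allow_pickle=True).item()
a,b=at_z(i,253,273,169),at_z(i,311,306,169); d=b-a; print(((a+b)/2).round(1),np.linalg.norm(d),np.arctan2(d[1],d[0]))
p,q=at_z(i,221,175,14),at_z(i,311,141,14); d=q-p; print(np.arctan2(d[1],d[0]))
E
```

```text
[540.4 172.8 169. ] 30.349633970093798 -1.1406473349178887
-0.21801579901404006
```

The cap is at −0.93 rad from the bottle's x, past 0.75 and not on the stop. Lifting.

>>> apply_moves:
  moves:
    - [[0, 0, -0.01], [0, 0, 0], 1]
    - [[0, 0, -0.02], [0, 0, 0], 1]
    - [[0, 0, -0.03], [0, 0, 0], 1]
    - [[0, 0, -0.03], [0, 0, 0], 1]

```text
clock: 6.33
eef_pos: [540.9, 173.2, 160.6]
eef_rot: [3.141, -0.001, 0.996]
wrist_force: [-0.3, 0.0, 0.3]
finger_gap: 53.1
finger_force: 40.0
```

```bash
python3 go.py
```

```text
6.3333 [540.9 173.2 160.6] [ 3.141e+00 -1.000e-03  9.960e-01] [ 0.25  0.4   1.54 -0.    1.2   0.82] gap 53.1 40.0 [-0.3  0.   0.3] [-0.04 -0.11 -0.03]
```

>>> apply_moves:
  moves:
    - [[0, 0, -0.03], [0, 0, 0], 1]
    - [[0, 0, -0.07], [0, 0, 0], 1]
    - [[0, 0, -0.12], [0, 0, 0], 1]
    - [[0, 0, -0.17], [0, 0, 0], 1]
    - [[0, 0, -0.22], [0, 0, 0], 1]
    - [[0, 0, -0.27], [0, 0, 0], 1]
    - [[0, 0, -0.32], [0, 0, 0], 1]
    - [[0, 0, -0.35], [0, 0, 0], 1]
    - [[0, 0, -0.368], [0, 0, 0], 1]
    - [[0, 0, -0.368], [0, 0, 0], 1]
    - [[0, 0, -0.368], [0, 0, 0], 1]
    - [[0, 0, -0.368], [0, 0, 0], 1]

```text
clock: 7.33
eef_pos: [540.4, 173.1, 251.3]
eef_rot: [-3.141, 0.001, 0.995]
wrist_force: [0.4, 0.8, -1.3]
finger_gap: 53.6
finger_force: 40.0
```

```bash
python3 go.py; python3 - <<'E'
from cell import viewer
from h import *
w=viewer.camera("wrist"); s=viewer.camera("scene")[130:340,150:430]
cv2.imwrite("pics/f.png",np.hstack([cv2.resize(w,(400,300)),cv2.resize(s,(400,300))]))
E
```

```text
7.3333 [540.4 173.1 251.3] [-3.141e+00  1.000e-03  9.950e-01] [0.25 0.32 1.43 0.   1.39 0.82] gap 53.6 40.0 [ 0.4  0.8 -1.3] [-0.02 -0.01  0.  ]
```

View pics/f.png

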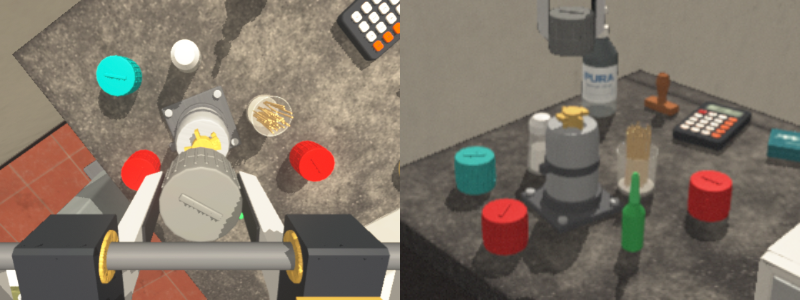

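The cap is held upright about 99 mm above its seat, left panel (200,195). The bare brass valve shows below it, right panel (572,118), and the bystanders still stand.

```bash
python3 -c "from cell import manip; print(manip.sign_off())"
```

```text
the job is handed in; nothing more can be done
None
```

The cap is off and held upright straight above the bottle, about 99 mm above its seat; turning it counter-clockwise jammed, so I loosened it clockwise. The salt shaker, glue bottle and toothpick glass stand as they were, and the job was handed in at about 7.4 s.

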